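# Load the router's tool magazine in the order of the setting-up rack

## Task

The four router tools on the wooden setting-up rack are numbered only by their place in the row, so load them into the black magazine in the same order: the leftmost tool into the leftmost pocket, and so on to the rightmost. Set each tool gently down through its pocket, cutter up, until its flange lies flat on the plate, and never drop one or let it tip over.

Things in the scene. Friction and masses are not known exactly. Their poses are not given: they have to be found in the camera images.
- surfacing_tool: Steel router tool holder, cutter up, 0.48 kg. Origin: on the axis at the underside of its 56 mm flange (this face rests on a rack); z up the axis. Below: taper, 32 mm wide at the flange, 18 mm at -46 mm, stud end to -62 mm. Above: flange to +16, neck to +24, round dark nut 50 mm wide from +24 to +48 mm (grip it here), then a flat three-wing cutter 42 mm wide, top at +65 mm.
- vgroove_tool: Steel router tool holder, cutter up, 0.42 kg. Origin: on the axis at the underside of its 56 mm flange (this face rests on a rack); z up the axis. Below: taper, 32 mm wide at the flange, 18 mm at -46 mm, stud end to -62 mm. Above: flange to +16, neck to +24, round dark nut 42 mm wide from +24 to +48 mm (grip it here), then a pointed conical cutter 28 mm wide, top at +69 mm.
- ballnose_tool: Steel router tool holder, cutter up, 0.36 kg. Origin: on the axis at the underside of its 56 mm flange (this face rests on a rack); z up the axis. Below: taper, 32 mm wide at the flange, 18 mm at -46 mm, stud end to -62 mm. Above: flange to +16, neck to +24, round dark nut 34 mm wide from +24 to +48 mm (grip it here), then a round-ended cutter 16 mm wide, top at +70 mm.
- drill_tool: Steel router tool holder, cutter up, 0.32 kg. Origin: on the axis at the underside of its 56 mm flange (this face rests on a rack); z up the axis. Below: taper, 32 mm wide at the flange, 18 mm at -46 mm, stud end to -62 mm. Above: flange to +16, neck to +24, round dark nut 27 mm wide from +24 to +48 mm (grip it here), then a thin 8 mm drill, top at +70 mm.
- socket_a: The grey ribbed plastic socket of the setting-up rack in which surfacing_tool stands at the start; it is fixed and stays there. Upright tube 62 mm outside, 42 mm bore, 74 mm high; the flange rests on its rim. Origin: centre of its underside. The four sockets look alike; their order along the rack is the order of the tools.
- socket_b: The grey ribbed plastic socket of the setting-up rack in which vgroove_tool stands at the start; it is fixed and stays there. Upright tube 62 mm outside, 42 mm bore, 74 mm high; the flange rests on its rim. Origin: centre of its underside. The four sockets look alike; their order along the rack is the order of the tools.
- socket_c: The grey ribbed plastic socket of the setting-up rack in which ballnose_tool stands at the start; it is fixed and stays there. Upright tube 62 mm outside, 42 mm bore, 74 mm high; the flange rests on its rim. Origin: centre of its underside. The four sockets look alike; their order along the rack is the order of the tools.
- socket_d: The grey ribbed plastic socket of the setting-up rack in which drill_tool stands at the start; it is fixed and stays there. Upright tube 62 mm outside, 42 mm bore, 74 mm high; the flange rests on its rim. Origin: centre of its underside. The four sockets look alike; their order along the rack is the order of the tools.
- setup_rack: Wooden setting-up rack, fixed: plywood tray 100 x 342 mm, 12 mm floor, low side strips, 52 mm high end boards; the grey sockets stand in it in a row. Origin: centre of its underside; y along the row to the robot's left, x away from it (yaw up to 0.35 rad). Sockets at y = +120, +40, -40, -120 mm, x = 0, in any order; rims 86 mm above the table.
- magazine: Tool magazine, fixed: black plastic pocket plate 80 x 310 mm on an aluminium frame, top 80 mm above the table, empty. Origin: centre of its underside; y along the row to the robot's left, x away from it (yaw up to 0.35 rad). Round 42 mm pockets through the 12 mm plate at y = +120, +40, -40, -120 mm, x = 0; free below. A tool goes in taper first until its flange lies on the plate.
Not all that is in view belongs to the job. Leave any blue, orange or yellow look-alike of the vgroove_tool alone.

How it is judged:
By the outcome, as a careful person would: the job done as asked, in the order asked, and still so for the second after the job is handed in, with the robot touching nothing.
It also fails if it takes over 106 s, if anything falls off the work surface, if the arm or the gripper's body presses on something with over 40 N, if the wrist force passes 120 N, or if a joint passes its speed limit or range.

## Robot

A 7-joint arm with a two-finger parallel gripper is mounted at the origin on the work surface; the furniture and walls round the work are solid. World frame = base frame: x ahead of the robot, y to its left, z up, the work surface at z = 0. Lengths are in mm, angles in rad, forces in N, time in s.
With the tool pointing down it reaches from about 400 to 925 mm from the base axis. Payload 5.6 kg.
Tool frame: the origin (TCP) lies between the finger pads, 19 mm behind the fingertips; this is the grasp point; z points along the fingers, y is the direction in which the jaws open and shut (so a half turn about z gives the same grasp; the last joint's range is limited). The gripper opens to 85 mm and grips with 20 to 120 N. Pads are 22 mm wide; open, the fingers measure 114 mm over their backs; the gripper's body (76 mm by 85 mm) begins 54 mm behind the grasp point. The pads swing forward as they close: fully open they stand 13 mm farther back than shut.
Start: joints at [1.208, 0.468, -0.012, 1.603, 0.006, 1.071, -0.056], TCP at [204.304, -617.063, 249.99] pointing down, gripper open.
Joint ranges: [-2.53, 2.53], [-0.31, 2.02], [-1.57, 1.55], [0.28, 2.44], [-1.29, 4.43], [0.15, 1.84], [-2.92, 2.92]. Speed limits (rad/s): [2.57, 2.57, 3.14, 3.14, 3.14, 3.14, 3.14].

## Interface

Orientations are given as a unit quaternion [x, y, z, w].
In Python, from plant import robot gives the robot as it stands. The module is installed in compiled form; this text tells all that it offers.
- The arm moves only by the tool step_arm, never from a script. Its argument "motion" is a list of rows, each a list of 7 numbers: the gripper's target within -1 to 1 (shut at 1, half-way at 0, fully open at -1), then the shift along the tool's x, y, z in cm, then the turn, a rotation vector about the tool's x, y, z in rad. In form: [[grip, x, y, z, rx, ry, rz], ...]. A call has 1 to 20 rows; each row is the pose to reach, as a shift and turn from the pose commanded when the call began, along the tool's axes at that moment; what a row does not reach only later rows make up. A row lasts 1/10 s, in which the tool goes at most 50 mm and 8.59 degrees, less where a joint would pass 70% of its speed; a pose out of reach is approached as far as the arm can. A call with a gripper value outside its range is refused whole. The fingers move at their own pace and stop on an object; the grip force is fixed at half the most. Time passes only in rows, so rows that repeat a pose let the fingers close. It gives the time, the measured TCP pose, the force and the opening at its end, in the units of the state.
- robot.sense(): the state, without advancing time (a new reading comes with each control period).
- robot.capture(name): name is "scene" or "top" or "wrist"; returns the picture (420x560x3 uint8, red, green, blue); there is no depth.
- robot.get_calibration(name): a dict with "fx", "fy", "cx", "cy" (pixels), "dist" ([k1, k2, p1, p2, k3] as OpenCV has them; the pictures are not rectified), "extrinsics" (4x4, takes a point from camera to world coordinates); the wrist camera has in their place "T_tool_cam" (4x4, takes a point from camera to tool coordinates, whose origin is the TCP and whose axes are the flange's). Camera axes: x right, y down, z forward; pixel columns grow to the right and rows downward; lengths in mm; the calibration is good to about 2 mm. A picture is of the moment at which its call begins: read the wrist's pose just before it. get_calibration takes no time and is no camera call.
- robot.job_done(): hands the job in, once; it reports no verdict.
The state is a dict: "clock": time; "joint_pos": joint angles; "joint_vel": joint speeds; "joint_torque": joint torques, N m; "tool_pos": TCP position; "tcp_rot": TCP orientation; "force": force on the tool from outside, world axes, zero at the start; "torque": the same for the moment, N m; "opening": finger opening in mm.
Only numpy, scipy, OpenCV 4.12 (cv2) and the standard library are available. Lean on these libraries where they do the work, as an engineer would, in place of code of your own. Each camera call takes 0.05 s, during which the arm holds its last target.

## Working session

There is one attempt and no reset: what is moved stays moved. The work goes in short steps, Python scripts to look and compute and a tool call to move; the robot and the scene stay as the last step left them, time stands still between calls to the robot, and variables do not carry over. Pictures are saved under pics/ and viewed, and the job is handed in when it is done.

Besides the shell and the picture viewer there is one more tool, called as name(argument=value, ...) on one line, values as JSON. step_arm: Moves the arm, as the interface text tells. Its arguments: {"type":"object","properties":{"motion":{"type":"array"}},"required":["motion"]}

```bash
mkdir -p pics; cat > h.py <<'E'
import numpy as np, cv2
from plant import robot
def snap(c,n):
    im=robot.capture(c); cv2.imwrite(f'pics/{n}.png',im[:,:,::-1]); return im
E
python3 - <<'E'
from h import *
s=robot.sense();print({k:np.round(v,3) for k,v in s.items()})
a=snap('scene','s0');b=snap('top','t0')
for c in('scene','top','wrist'):print(c,{k:np.round(v,3).tolist() for k,v in robot.get_calibration(c).items()})
E
```

```text
{'clock': np.float64(0.0), 'joint_pos': array([ 1.208,  0.468, -0.012,  1.604,  0.006,  1.071, -0.056]), 'joint_vel': array([ 0.   ,  0.   ,  0.001, -0.001,  0.001,  0.001,  0.   ]), 'joint_torque': array([ 0.0000e+00, -5.3239e+01,  2.1000e-02, -2.5130e+01,  1.1000e-02,
        8.0000e-03,  0.0000e+00]), 'tool_pos': array([ 204.091, -616.566,  249.018]), 'tcp_rot': array([ 0.987,  0.159, -0.   , -0.001]), 'force': array([ 0.114,  0.519, -0.753]), 'torque': array([ 0.015, -0.045,  0.003]), 'opening': np.float64(85.296)}
scene {'fx': 482.203, 'fy': 482.203, 'cx': 271.15, 'cy': 213.297, 'dist': [-0.167, 0.0, 0.0, 0.0, 0.0], 'extrinsics': [[-0.877, -0.276, 0.393, 92.64], [-0.48, 0.486, -0.73, 943.986], [0.01, -0.83, -0.558, 751.882], [0.0, 0.0, 0.0, 1.0]]}
top {'fx': 518.826, 'fy': 518.826, 'cx': 283.926, 'cy': 201.486, 'dist': [-0.146, 0.0, 0.0, 0.0, 0.0], 'extrinsics': [[-0.083, -0.973, 0.216, 234.556], [-0.997, 0.082, -0.013, 65.444], [-0.004, -0.216, -0.976, 1646.45], [0.0, 0.0, 0.0, 1.0]]}
wrist {'fx': 309.045, 'fy': 309.045, 'cx': 285.401, 'cy': 210.483, 'dist': [-0.016, 0.0, 0.0, 0.0, 0.0], 'T_tool_cam': [[0.001, -0.953, -0.303, 77.266], [1.0, 0.001, -0.0, -1.111], [0.0, -0.303, 0.953, -123.673], [0.0, 0.0, 0.0, 1.0]]}
```

View pics/s0.png

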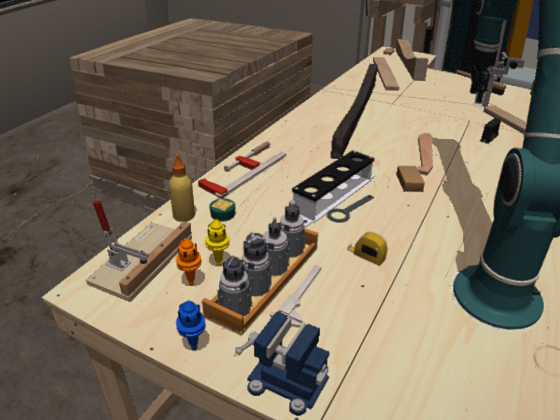

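View pics/t0.png

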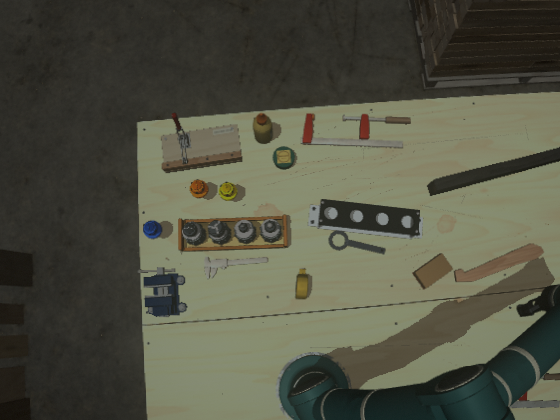

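```bash
cat >> h.py <<'E'
def ray(c,px,pose=None):
    k=robot.get_calibration(c);K=np.array([[k['fx'],0,k['cx']],[0,k['fy'],k['cy']],[0,0,1]])
    p=cv2.undistortPoints(np.array(px,float).reshape(-1,1,2),K,np.array(k['dist'])).reshape(-1,2)
    d=np.c_[p,np.ones(len(p))]
    T=np.array(k['extrinsics']) if c!='wrist' else pose@np.array(k['T_tool_cam'])
    return T[:3,3],d@T[:3,:3].T
def toplane(c,px,z,pose=None):
    o,d=ray(c,px,pose); return o+d*((z-o[2])/d[:,2])[:,None]
def pose():
    from scipy.spatial.transform import Rotation as R
    s=robot.sense();T=np.eye(4);T[:3,:3]=R.from_quat(s['tcp_rot']).as_matrix();T[:3,3]=s['tool_pos'];return T
def proj(c,P,pose=None):
    k=robot.get_calibration(c);K=np.array([[k['fx'],0,k['cx']],[0,k['fy'],k['cy']],[0,0,1]])
    T=np.linalg.inv(np.array(k['extrinsics']) if c!='wrist' else pose@np.array(k['T_tool_cam']))
    return cv2.projectPoints(np.array(P,float).reshape(-1,1,3),cv2.Rodrigues(T[:3,:3])[0],T[:3,3],K,np.array(k['dist']))[0].reshape(-1,2)
E
python3 - <<'E'
from h import *
t=cv2.imread('pics/t0.png');s=cv2.imread('pics/s0.png')
cv2.imwrite('pics/c1.png',cv2.resize(t[180:260,140:300],None,fx=5,fy=5,interpolation=2))
cv2.imwrite('pics/c2.png',cv2.resize(t[190:250,300:430],None,fx=6,fy=6,interpolation=2))
cv2.imwrite('pics/c3.png',cv2.resize(s[180:340,170:330],None,fx=3.7,fy=3.7,interpolation=2))
print(toplane('top',[[331,213],[356,216],[382,219],[407,222]],80))
print(toplane('top',[[193,231],[218,231],[244,230],[270,230]],110))
E
```

```text
[[ 532.04557016  -97.64471838   80.        ]
 [ 516.16684628 -173.62350151   80.        ]
 [ 499.96029565 -252.93728889   80.        ]
 [ 483.91640211 -329.57733603   80.        ]]
[[505.89298615 324.72428655 110.        ]
 [499.77006961 249.18962223 110.        ]
 [496.40606724 170.89843003 110.        ]
 [489.96282713  93.08456599 110.        ]]
```

View pics/c1.png

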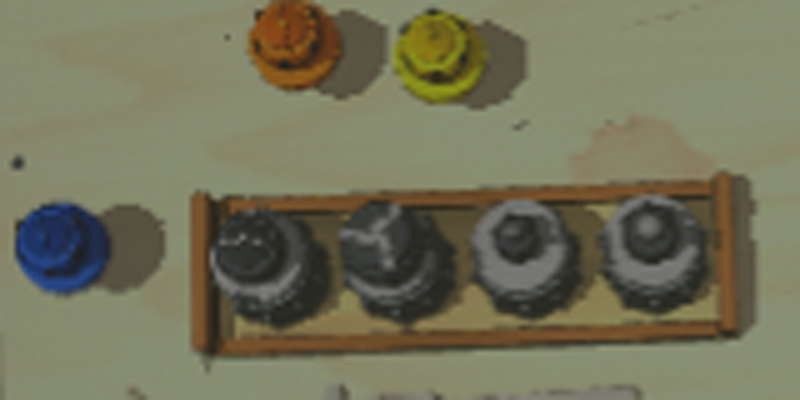

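View pics/c2.png

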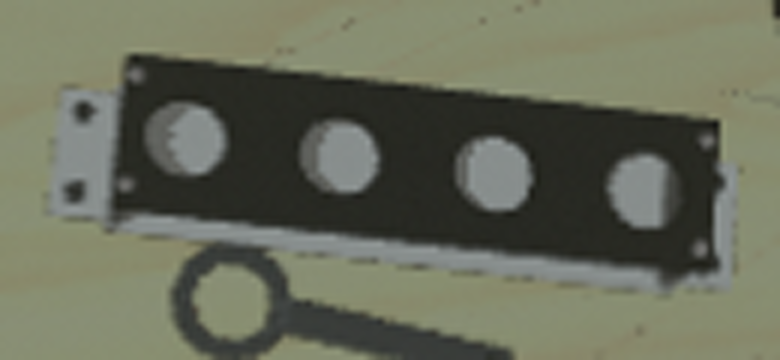

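View pics/c3.png

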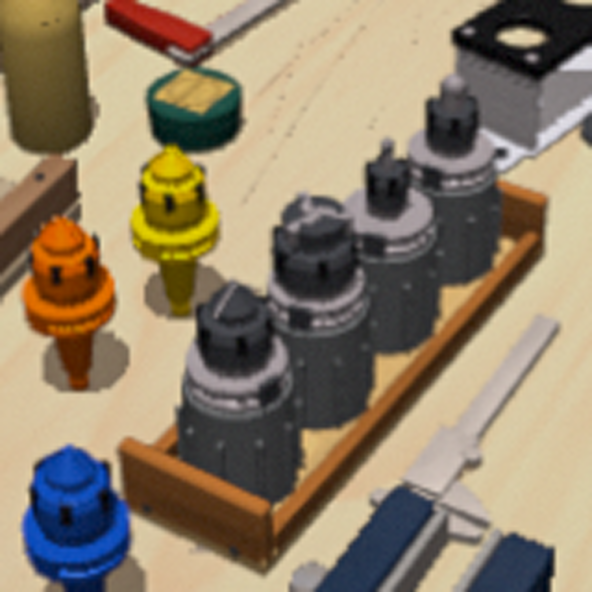

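```bash
cat >> h.py <<'E'
from scipy.spatial.transform import Rotation as R
def Rdown(yaw): # tool y along (cos yaw, sin yaw), z down
    y=np.array([np.cos(yaw),np.sin(yaw),0]);z=np.array([0,0,-1.]);return np.c_[np.cross(y,z),y,z]
def plan(xyz,yaw,q=None):
    T=pose(); sh=T[:3,:3].T@(np.array(xyz)-T[:3,3])/10
    rv=R.from_matrix(T[:3,:3].T@Rdown(yaw)).as_rotvec()
    print('shift cm',np.round(sh,2),'rot',np.round(rv,4),'rows>=',np.round(max(np.linalg.norm(sh)/5,np.linalg.norm(rv)/.15),1))
E
python3 - <<'E'
from h import *
plan([512,-193,270],-.205)
E
```

```text
shift cm [ 42.54 -30.54  -2.05] rot [-1.600e-03 -7.000e-04 -1.046e+00] rows>= 10.5
```

step_arm(motion=[[-1,42.5,-30.5,-2,0,0,-1.046],[-1,42.5,-30.5,-2,0,0,-1.046],[-1,42.5,-30.5,-2,0,0,-1.046],[-1,42.5,-30.5,-2,0,0,-1.046],[-1,42.5,-30.5,-2,0,0,-1.046],[-1,42.5,-30.5,-2,0,0,-1.046],[-1,42.5,-30.5,-2,0,0,-1.046],[-1,42.5,-30.5,-2,0,0,-1.046],[-1,42.5,-30.5,-2,0,0,-1.046],[-1,42.5,-30.5,-2,0,0,-1.046],[-1,42.5,-30.5,-2,0,0,-1.046],[-1,42.5,-30.5,-2,0,0,-1.046],[-1,42.5,-30.5,-2,0,0,-1.046],[-1,42.5,-30.5,-2,0,0,-1.046],[-1,42.5,-30.5,-2,0,0,-1.046],[-1,42.5,-30.5,-2,0,0,-1.046]])

```text
clock: 1.7
tool_pos: [511.3, -195.1, 269.9]
tcp_rot: [0.776, 0.63, -0.0, 0.0]
force: [-0.6, 0.2, 0.6]
opening: 85.5
```

```bash
python3 - <<'E'
from h import *
T=pose();np.save('Tm.npy',T);print(T.round(3),robot.sense()['joint_pos'].round(3),robot.sense()['joint_vel'].round(3))
snap('wrist','w_mag')
plan([515,209,290],-.069)
E
```

```text
[[ 2.06000e-01  9.79000e-01 -0.00000e+00  5.11282e+02]
 [ 9.79000e-01 -2.06000e-01 -0.00000e+00 -1.95144e+02]
 [-0.00000e+00 -0.00000e+00 -1.00000e+00  2.69902e+02]
 [ 0.00000e+00  0.00000e+00  0.00000e+00  1.00000e+00]] [ 0.662  0.314 -0.435  1.813  0.152  1.048 -0.038] [-0.002 -0.001 -0.006 -0.003 -0.001  0.001 -0.002]
shift cm [39.6  -7.95 -2.01] rot [-1.000e-04  3.000e-04 -1.379e-01] rows>= 8.1
```

View pics/w_mag.png

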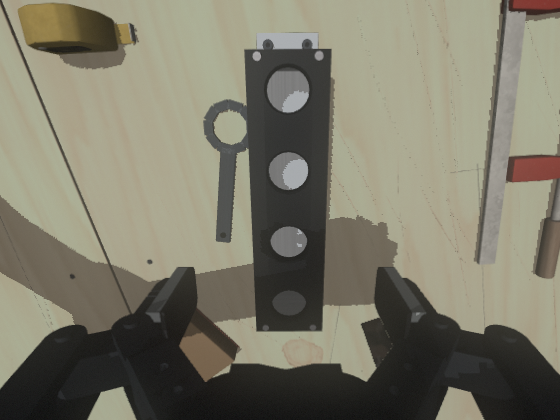

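step_arm(motion=[[-1,41.2,-10,-2,0,0,-0.137],[-1,41.2,-10,-2,0,0,-0.137],[-1,41.2,-10,-2,0,0,-0.137],[-1,41.2,-10,-2,0,0,-0.137],[-1,41.2,-10,-2,0,0,-0.137],[-1,41.2,-10,-2,0,0,-0.137],[-1,41.2,-10,-2,0,0,-0.137],[-1,41.2,-10,-2,0,0,-0.137],[-1,41.2,-10,-2,0,0,-0.137],[-1,41.2,-10,-2,0,0,-0.137],[-1,41.2,-10,-2,0,0,-0.137],[-1,41.2,-10,-2,0,0,-0.137],[-1,41.2,-10,-2,0,0,-0.137]])

```text
clock: 3.05
tool_pos: [498.4, 227.9, 289.8]
tcp_rot: [0.732, 0.682, -0.0, 0.0]
force: [0.4, -0.2, -0.1]
opening: 85.3
```

```bash
python3 - <<'E'
from h import *
T=pose();np.save('Tr.npy',T);print(T.round(3),robot.sense()['joint_pos'].round(3))
snap('wrist','w_rack')
# magazine
im=cv2.imread('pics/w_mag.png').astype(int);g=im.max(2)
for c in [(288,89),(288,171),(289,241),(289,302)]:
    x,y=c;print([int(v) for v in g[y,x-30:x+31:3]])
E
```

```text
[[ 7.10000e-02  9.97000e-01 -0.00000e+00  4.98415e+02]
 [ 9.97000e-01 -7.10000e-02 -1.00000e-03  2.27949e+02]
 [-1.00000e-03  0.00000e+00 -1.00000e+00  2.89817e+02]
 [ 0.00000e+00  0.00000e+00  0.00000e+00  1.00000e+00]] [ 0.049  0.337 -0.664  1.777  0.231  1.106 -0.763]
[65, 64, 45, 126, 129, 128, 127, 126, 125, 121, 125, 124, 124, 127, 124, 126, 127, 73, 53, 58, 59]
[61, 59, 59, 48, 118, 119, 120, 121, 126, 173, 173, 173, 174, 174, 173, 174, 174, 48, 58, 57, 57]
[56, 49, 47, 46, 119, 118, 118, 118, 120, 119, 119, 115, 116, 119, 117, 116, 50, 41, 41, 45, 43]
[46, 43, 44, 44, 43, 68, 69, 69, 68, 69, 68, 69, 69, 69, 70, 69, 41, 42, 44, 43, 45]
```

View pics/w_rack.png

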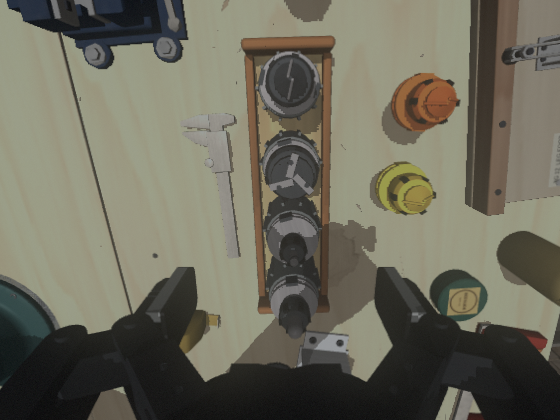

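```bash
python3 - <<'E'
from h import *
im=cv2.imread('pics/w_mag.png');Tm=np.load('Tm.npy')
cv2.imwrite('pics/c4.png',cv2.resize(im[35:340,235:345],None,fx=2,fy=1.95,interpolation=2))
ra=cv2.imread('pics/w_rack.png')
cv2.imwrite('pics/c5.png',cv2.resize(ra[30:345,235:345],None,fx=1.9*1.5,fy=1.9,interpolation=2))
a=cv2.resize(im[35:340,235:345],(400,600*1));b=cv2.resize(ra[30:345,235:345],(400,600))
cv2.imwrite('pics/c6.png',np.hstack([a,b]))
# rough correspond check scene<->wrist
s=cv2.imread('pics/s0.png')
E
```

```text
(no output)
```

View pics/c6.png

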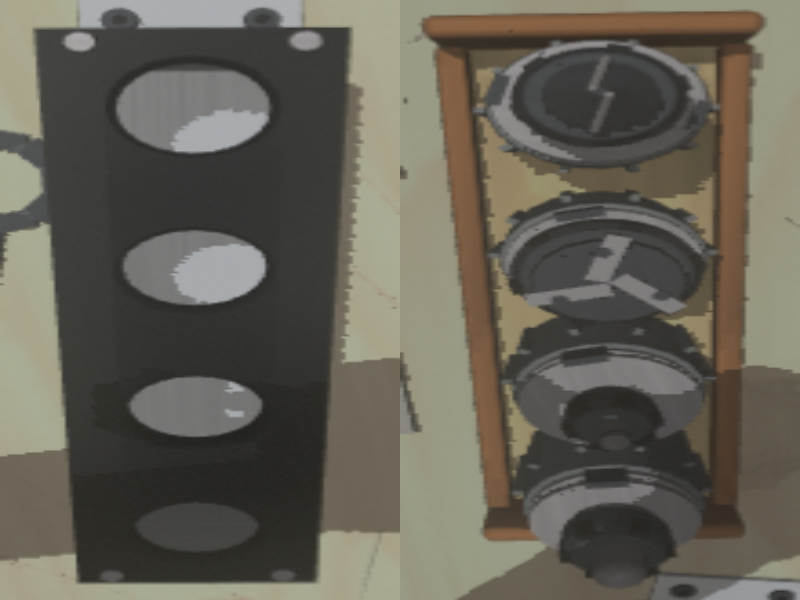

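```bash
cat > m.py <<'E'
from h import *
def rectfit(P):
    (c,(w,h),a)=cv2.minAreaRect(P[:,:2].astype(np.float32)); return np.round(c,1),round(w,1),round(h,1),round(a,2)
im=cv2.imread('pics/w_mag.png');Tm=np.load('Tm.npy')
def edge_lines(im,mask_fn,rows,xl,xr): pass
g=im.max(2).astype(float);hsv=cv2.cvtColor(im,cv2.COLOR_BGR2HSV)
# subpixel edges: strongest gradient along row/col in window
def ex(y,x0,x1):
    r=cv2.GaussianBlur(g,(1,5),0)[y,x0:x1];d=np.abs(np.diff(r));return x0+d.argmax()+1-.5
def ey(x,y0,y1):
    r=cv2.GaussianBlur(g,(5,1),0)[y0:y1,x];d=np.abs(np.diff(r));return y0+d.argmax()+1-.5
def line(P):
    vx,vy,x,y=cv2.fitLine(np.float32(P),cv2.DIST_HUBER,0,.01,.01).ravel();return np.cross([x,y,1],[x+vx,y+vy,1])
L=line([(ex(y,int(245+(y-49)*.044)-7,int(245+(y-49)*.044)+8),y) for y in range(60,260,4)])
Rr=line([(ex(y,int(331-(y-49)*.032)-7,int(331-(y-49)*.032)+8),y) for y in range(60,325,4)])
Tt=line([(x,ey(x,43,56)) for x in list(range(248,258))+list(range(320,329))])
B=line([(x,ey(x,325,338)) for x in range(262,318,3)])
def X(a,b):
    p=np.cross(a,b);return p[:2]/p[2]
c=np.array([X(L,Tt),X(Rr,Tt),X(Rr,B),X(L,B)]);print(c.round(1))
P=toplane('wrist',c,80,Tm);print(P.round(1))
print('sides',[np.linalg.norm(P[i]-P[(i+1)%4]).round(1) for i in range(4)])
ctr=P.mean(0);yv=(P[0]+P[1]-P[2]-P[3]);yv/=np.linalg.norm(yv);print('ctr',ctr.round(1),'yaw',np.arctan2(-yv[0],yv[1]).round(4))
pk=[ctr+yv*o for o in(120,40,-40,-120)];print(np.round(pk,1))
print(proj('wrist',pk,Tm).round(1))
print('top px',proj('top',pk).round(1))
for z in(80,):print(toplane('top',[[331.2,213.5],[356.8,216.2],[382.5,219],[407.5,221.7]],z).round(1))
E
python3 m.py
```

```text
[[243.5  49. ]
 [332.5  48.4]
 [321.6 330.5]
 [256.1 330.5]]
[[ 500.5  -55.9   80. ]
 [ 580.4  -72.2   80. ]
 [ 517.9 -375.1   80. ]
 [ 439.7 -358.7   80. ]]
sides [np.float64(81.5), np.float64(309.3), np.float64(79.9), np.float64(308.8)]
ctr [ 509.6 -215.5   80. ] yaw -0.2008
[[ 533.5  -97.9   80. ]
 [ 517.6 -176.3   80. ]
 [ 501.6 -254.7   80. ]
 [ 485.6 -333.1   80. ]]
[[288.1  88.9]
 [288.4 172.3]
 [288.6 244.1]
 [288.8 306.3]]
top px [[331.  212.5]
 [356.8 215.5]
 [382.5 218.4]
 [408.  221.4]]
[[ 530.4  -98.1   80. ]
 [ 515.3 -176.    80. ]
 [ 499.8 -254.5   80. ]
 [ 484.7 -331.3   80. ]]
```

```bash
cat >> m.py <<'E'
print('---rack')
Tr=np.load('Tr.npy')
print(toplane('wrist',[[293.6,327.5]],154,Tr).round(1), toplane('top',[[270.6,225.3]],154).round(1))
print(toplane('wrist',[[293.6,236.5+25]],154,Tr).round(1), toplane('top',[[140+517/5,180+228/5]],154).round(1))
print(toplane('wrist',[[235+200*110/400,30+90*315/600]],155,Tr).round(1))
print(toplane('wrist',[[235+211*110/400,30+283*315/600]],151,Tr).round(1))
plan([492,93,260],-.069)
E
python3 m.py|sed -n '/rack/,$p'
```

```text
---rack
[[496.9 100.2 154. ]] [[496.4  89.5 154. ]]
[[501.5 173.6 154. ]] [[502.  168.8 154. ]]
[[508.6 331.9 155. ]]
[[505.9 251.3 151. ]]
shift cm [-13.53   0.32   3.  ] rot [ 0.0001  0.0007 -0.0017] rows>= 2.8
```

step_arm(motion=[[-1,-13.5,0.7,3,0,0,0],[-1,-13.5,0.7,3,0,0,0],[-1,-13.5,0.7,3,0,0,0],[-1,-13.5,0.7,3,0,0,0],[-1,-13.5,0.7,3,0,0,0]])

```text
clock: 3.6
tool_pos: [495.8, 93.1, 260.0]
tcp_rot: [0.732, 0.681, -0.0, 0.0]
force: [0.0, 1.3, 0.3]
opening: 85.6
```

```bash
python3 - <<'E'
from h import *
T=pose();np.save('Tb.npy',T);print(T.round(3))
im=snap('wrist','w_b')[:,:,::-1]
cv2.imwrite('pics/w_b2.png',cv2.resize(im[0:300,200:380],None,fx=2,fy=2,interpolation=2))
E
```

```text
[[ 7.20000e-02  9.97000e-01 -0.00000e+00  4.95827e+02]
 [ 9.97000e-01 -7.20000e-02 -0.00000e+00  9.30830e+01]
 [-0.00000e+00  0.00000e+00 -1.00000e+00  2.60005e+02]
 [ 0.00000e+00  0.00000e+00  0.00000e+00  1.00000e+00]]
```

View pics/w_b2.png

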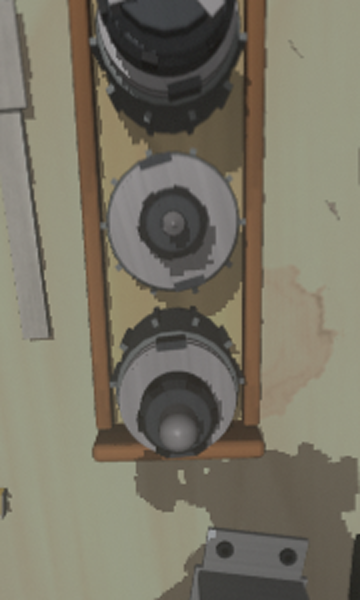

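```bash
python3 - <<'E'
from h import *
T=np.load('Tb.npy')
print('drill',[toplane('wrist',[[286.8,110.8]],z,T).round(1)[0][:2] for z in(102,156)])
print('ball',toplane('wrist',[[289,216.2]],148,T).round(1))
for n,x,y in(('v',508,330),):pass
# verify projections
b=toplane('wrist',[[289,216.2]],148,T)[0][:2]
d=toplane('wrist',[[286.8,110.8]],120,T)[0][:2]
print('row dir',d-b,np.linalg.norm(d-b))
for z in(102,110,134):print(z,(2*(proj('wrist',[[*b,z]],T)-[200,0])).round())
E
```

```text
drill [array([502. , 172.7]), array([501.7, 172.4])]
ball [[497.9  91.7 148. ]]
row dir [ 4.00761731 80.90731721] 81.00651192488368
102 [[177. 401.]]
110 [[177. 406.]]
134 [[178. 422.]]
```

step_arm(motion=[[-1,-0.1,0.23,3,0,0,0],[-1,-0.1,0.23,6,0,0,0],[-1,-0.1,0.23,9,0,0,0],[-1,-0.1,0.23,11,0,0,0],[-1,-0.1,0.23,12.5,0,0,0],[-1,-0.1,0.23,13.3,0,0,0],[-1,-0.1,0.23,13.6,0,0,0],[-1,-0.1,0.23,13.6,0,0,0],[-1,-0.1,0.23,13.6,0,0,0]])

```text
clock: 4.55
tool_pos: [498.6, 93.7, 124.8]
tcp_rot: [0.731, 0.683, 0.001, 0.0]
force: [-0.8, -0.1, 0.4]
opening: 85.2
```

step_arm(motion=[[0,0,0,0,0,0,0],[0.2,0,0,0,0,0,0],[0.4,0,0,0,0,0,0],[1,0,0,0,0,0,0],[1,0,0,0,0,0,0],[1,0,0,0,0,0,0],[1,0,0,0,0,0,0],[1,0,0,0,0,0,0]])

```text
clock: 5.35
tool_pos: [498.3, 93.4, 124.5]
tcp_rot: [0.731, 0.683, 0.0, 0.0]
force: [-0.4, -0.7, 6.2]
opening: 32.7
```

```bash
python3 - <<'E'
from h import *
print(pose().round(3)[:3,3],robot.sense()['force'],robot.sense()['opening'])
snap('wrist','g_b')
plan([498,92,232],-.072)
E
```

```text
[498.251  93.42  124.508] [-0.35384601 -0.71525917  6.15580036] 32.67657407673448
shift cm [-1.500e-01 -1.000e-02 -1.075e+01] rot [0.0008 0.0002 0.0039] rows>= 2.1
```

View pics/g_b.png

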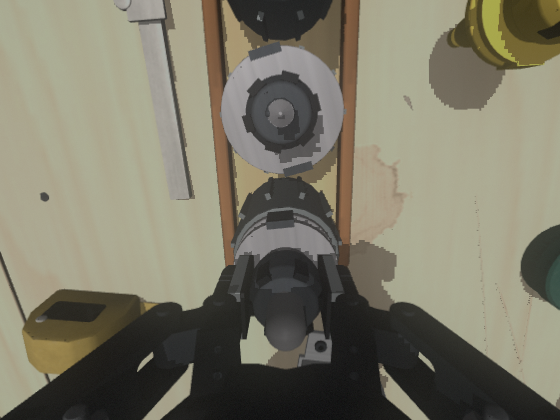

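step_arm(motion=[[1,0,0,-0.5,0,0,0],[1,0,0,-1.5,0,0,0],[1,0,0,-3,0,0,0],[1,0,0,-5,0,0,0],[1,0,0,-7.5,0,0,0],[1,0,0,-10,0,0,0],[1,0,0,-11,0,0,0],[1,0,0,-11,0,0,0],[1,0,0,-11,0,0,0]])

```text
clock: 6.3
tool_pos: [497.4, 93.1, 233.4]
tcp_rot: [0.731, 0.683, -0.001, -0.0]
force: [0.0, 0.1, -4.0]
opening: 32.3
```

```bash
python3 - <<'E'
from h import *
print(pose().round(3)[:3,3],robot.sense()['force'],robot.sense()['opening'])
snap('wrist','l_b')
plan([485.3,-331.1,235],-.201)
E
```

```text
[497.365  93.147 233.389] [ 0.03311684  0.09480707 -3.97461874] 32.26566791420229
shift cm [-42.4    1.71  -0.19] rot [-0.002   0.0007  0.1328] rows>= 8.5
```

View pics/l_b.png

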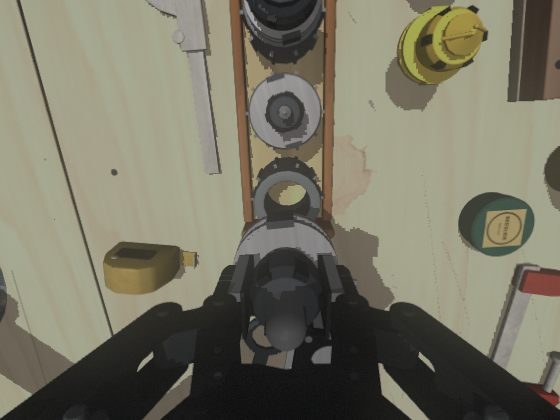

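step_arm(motion=[[1,-2,0.1,-0.2,0,0,0.01],[1,-5,0.3,-0.2,0,0,0.02],[1,-9,0.5,-0.2,0,0,0.03],[1,-13.5,0.7,-0.2,0,0,0.05],[1,-18,0.9,-0.2,0,0,0.06],[1,-22.5,1.1,-0.2,0,0,0.075],[1,-27,1.3,-0.2,0,0,0.09],[1,-31.5,1.5,-0.2,0,0,0.105],[1,-36,1.6,-0.2,0,0,0.12],[1,-39.5,1.7,-0.2,0,0,0.13],[1,-41.5,1.7,-0.2,0,0,0.133],[1,-42.4,1.7,-0.2,0,0,0.133],[1,-42.4,1.7,-0.2,0,0,0.133],[1,-42.4,1.7,-0.2,0,0,0.133],[1,-42.4,1.7,-0.2,0,0,0.133]])

```text
clock: 7.85
tool_pos: [486.8, -328.4, 236.0]
tcp_rot: [0.773, 0.634, 0.0, -0.0]
force: [-0.7, 0.4, -3.1]
opening: 32.4
```

```bash
python3 - <<'E'
from h import *
print(pose().round(3)[:3,3],robot.sense()['force'],robot.sense()['opening'],robot.sense()['joint_pos'].round(2))
snap('wrist','p_b');snap('scene','p_bs')
plan([485.3,-331.1,122],-.201)
s=cv2.imread('pics/p_bs.png');cv2.imwrite('pics/p_bs2.png',cv2.resize(s[50:230,270:470],None,fx=3,fy=3))
E
```

```text
[ 486.77  -328.351  236.033] [-0.7252535   0.40392895 -3.11702382] 32.417069197242405 [ 0.85  0.41 -0.4   1.75  0.18  1.01  0.18]
shift cm [-0.22 -0.09 11.42] rot [ 0.0001 -0.0002  0.0024] rows>= 2.3
```

View pics/p_b.png

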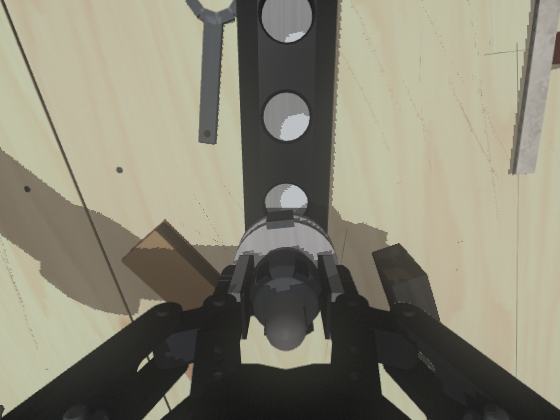

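View pics/p_bs2.png

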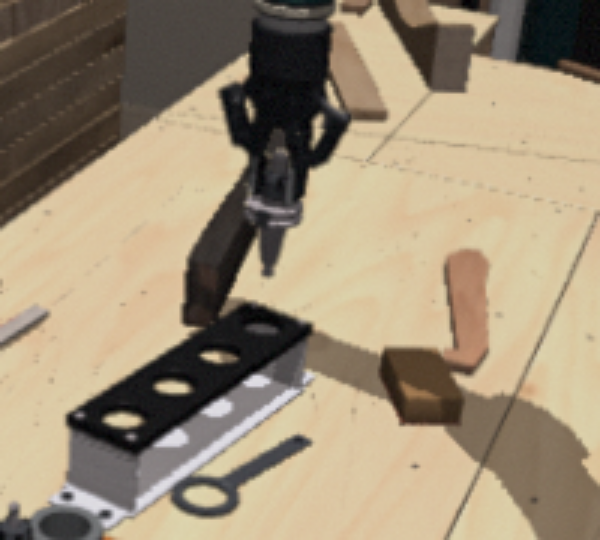

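```bash
python3 - <<'E'
from h import *
T=pose()
print('p3,p2',toplane('wrist',[[286.7,116.8],[286.7,16]],80,T).round(1))
print(proj('wrist',[[516.8,-176.2,80],[501,-254.6,80],[485.3,-332.8,80]],T).round(1))
print(toplane('top',[[430,187],[428,182],[433,194]],50).round())
im=cv2.imread('pics/p_b.png');g=im.max(2)
m=(g>100).astype(np.uint8);m[:,:240]=0;m[:,333:]=0
n,l,st,c=cv2.connectedComponentsWithStats(m[70:160,250:325]);print(st,c+[250,70])
E
```

```text
p3,p2 [[ 501.6 -255.9   80. ]
 [ 516.7 -180.2   80. ]]
[[285.8  10.4]
 [285.7 115.5]
 [285.7 203.7]]
[[ 595. -427.   50.]
 [ 612. -423.   50.]
 [ 572. -434.   50.]]
[[   0    0   75   90 5019]
 [  14   23   46   48 1731]] [[287.279737   113.8503686 ]
 [286.18890815 116.3835933 ]]
```

step_arm(motion=[[1,-0.4,0,1,0,0,0],[1,-0.4,-0.05,3,0,0,0],[1,-0.4,-0.05,5,0,0,0],[1,-0.4,-0.05,7,0,0,0],[1,-0.4,-0.05,9,0,0,0],[1,-0.4,-0.05,10.3,0,0,0],[1,-0.4,-0.05,11,0,0,0],[1,-0.4,-0.05,11.4,0,0,0],[1,-0.4,-0.05,11.4,0,0,0],[1,-0.4,-0.05,11.4,0,0,0]])

```text
clock: 8.95
tool_pos: [485.2, -334.8, 122.7]
tcp_rot: [0.775, 0.633, 0.0, 0.001]
force: [-0.3, -0.4, -3.7]
opening: 32.4
```

```bash
python3 - <<'E'
from h import *
s=robot.sense();print(pose().round(3)[:3,3],s['force'],s['torque'],s['opening'])
snap('scene','q_bs');snap('wrist','q_b')
s=cv2.imread('pics/q_bs.png');cv2.imwrite('pics/q_bs2.png',cv2.resize(s[80:230,270:410],None,fx=4,fy=4))
E
```

```text
[ 485.25 -334.83  122.71] [-0.31442206 -0.44677577 -3.71139229] [ 0.03257742  0.00327383 -0.00515069] 32.4169012516655
```

View pics/q_bs2.png

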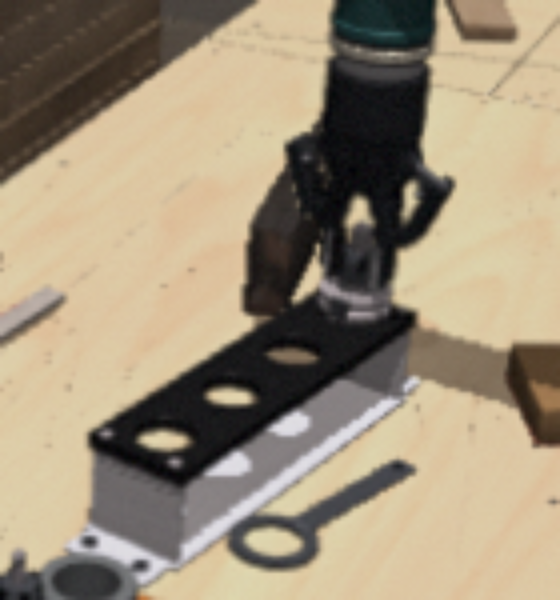

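View pics/q_b.png

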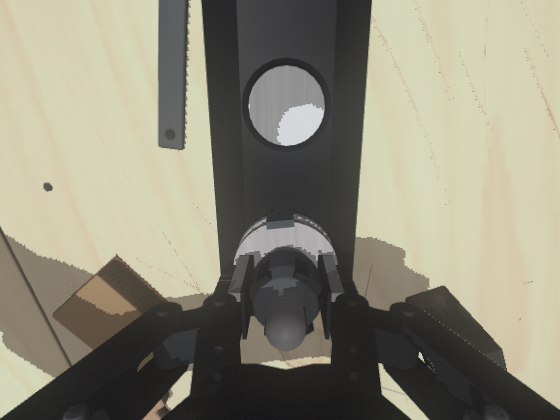

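step_arm(motion=[[1,0.1,0.03,0,0,0,0],[1,0.2,0.03,0.1,0,0,0],[1,0.2,0.03,0.2,0,0,0],[1,0.2,0.03,0.28,0,0,0],[1,0.2,0.03,0.34,0,0,0],[1,0.2,0.03,0.38,0,0,0],[1,0.2,0.03,0.38,0,0,0],[1,0.2,0.03,0.38,0,0,0]])

```text
clock: 9.85
tool_pos: [485.4, -332.6, 118.6]
tcp_rot: [0.775, 0.633, -0.0, 0.0]
force: [-2.1, 1.1, 4.2]
opening: 32.0
```

step_arm(motion=[[0.2,0,0,0,0,0,0],[0.1,0,0,0,0,0,0],[0,0,0,0,0,0,0],[-0.3,0,0,0,0,0,0],[-0.6,0,0,0,0,0,0],[-1,0,0,0,0,0,0],[-1,0,0,0,0,0,0],[-1,0,0,0,0,0,0]])

```text
clock: 10.65
tool_pos: [485.5, -332.6, 118.2]
tcp_rot: [0.774, 0.633, -0.0, 0.0]
force: [-0.5, 0.4, -0.9]
opening: 85.5
```

```bash
python3 - <<'E'
from h import *
s=robot.sense();print(pose().round(3)[:3,3],s['force'],s['torque'],s['opening'])
snap('scene','r_bs');snap('wrist','r_b')
s=cv2.imread('pics/r_bs.png');cv2.imwrite('pics/r_bs2.png',cv2.resize(s[80:230,270:410],None,fx=4,fy=4))
plan([501.8,172.3,260],-.06)
E
```

```text
[ 485.454 -332.634  118.173] [-0.50750864  0.40580378 -0.94298715] [-0.07066841  0.03283462 -0.03896384] 85.52136824537192
shift cm [ 49.8   -8.48 -14.19] rot [ 0.00e+00  1.00e-04 -1.41e-01] rows>= 10.5
```

View pics/r_bs2.png

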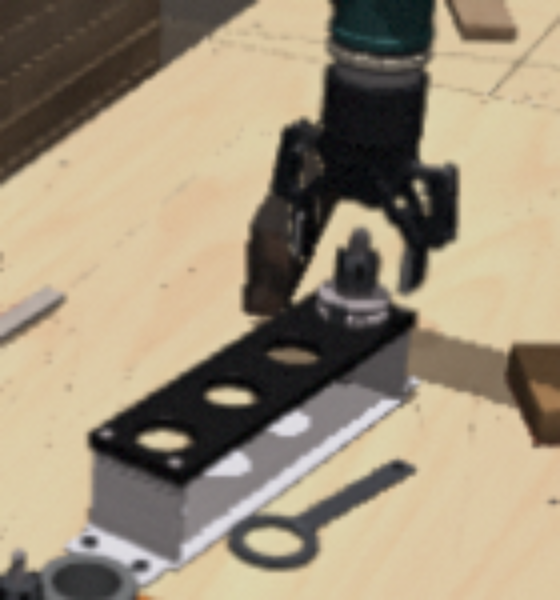

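View pics/r_b.png

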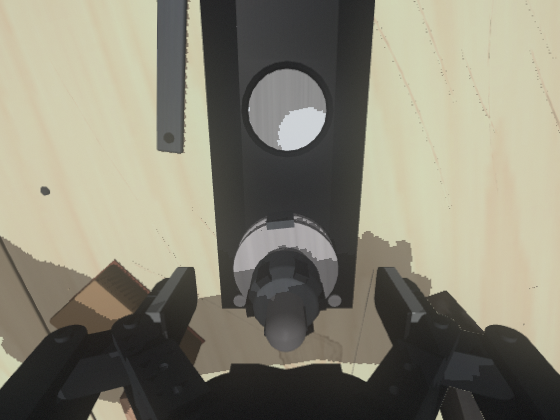

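step_arm(motion=[[-1,0,0,-3,0,0,0],[-1,0,0,-8,0,0,0],[-1,0,0,-13,0,0,0],[-1,2,-0.3,-14.2,0,0,-0.02],[-1,49.8,-8.5,-14.2,0,0,-0.141],[-1,49.8,-8.5,-14.2,0,0,-0.141],[-1,49.8,-8.5,-14.2,0,0,-0.141],[-1,49.8,-8.5,-14.2,0,0,-0.141],[-1,49.8,-8.5,-14.2,0,0,-0.141],[-1,49.8,-8.5,-14.2,0,0,-0.141],[-1,49.8,-8.5,-14.2,0,0,-0.141],[-1,49.8,-8.5,-14.2,0,0,-0.141],[-1,49.8,-8.5,-14.2,0,0,-0.141],[-1,49.8,-8.5,-14.2,0,0,-0.141],[-1,49.8,-8.5,-14.2,0,0,-0.141],[-1,49.8,-8.5,-14.2,0,0,-0.141],[-1,49.8,-8.5,-14.2,0,0,-0.141],[-1,49.8,-8.5,-14.2,0,0,-0.141],[-1,49.8,-8.5,-14.2,0,0,-0.141]])

```text
clock: 12.65
tool_pos: [501.9, 171.0, 260.1]
tcp_rot: [0.729, 0.685, -0.0, 0.0]
force: [-0.0, -0.6, 1.0]
opening: 85.0
```

```bash
python3 - <<'E'
from h import *
T=pose();np.save('Td.npy',T);s=robot.sense();print(T.round(3)[:3,3],s['force'],s['opening'])
im=snap('wrist','w_d')[:,:,::-1]
cv2.imwrite('pics/w_d2.png',cv2.resize(im[0:300,200:380],None,fx=2,fy=2,interpolation=2))
print((2*(proj('wrist',[[501.8,172.3,z] for z in(156,134,102)]+[[505.5,252,151],[505.5,252,102]],T)-[200,0])).round())
plan([501.8,172.3,126],-.06)
E
```

```text
[501.863 170.975 260.121] [-0.03611805 -0.58688553  1.01152431] 85.03550198566045
[[172. 433.]
 [172. 416.]
 [172. 396.]
 [169. 217.]
 [169. 218.]]
shift cm [ 1.100e-01 -1.000e-02  1.342e+01] rot [ 0.0001  0.0004 -0.002 ] rows>= 2.7
```

View pics/w_d2.png

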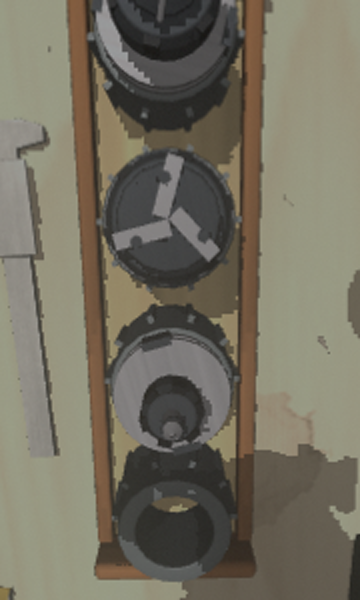

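step_arm(motion=[[-1,0.15,0,3,0,0,0],[-1,0.15,0,7,0,0,0],[-1,0.15,0,10,0,0,0],[-1,0.15,0,12,0,0,0],[-1,0.15,0,13,0,0,0],[-1,0.15,0,13.4,0,0,0],[-1,0.15,0,13.4,0,0,0],[-1,0.15,0,13.4,0,0,0],[0,0.15,0,13.4,0,0,0],[0.2,0.15,0,13.4,0,0,0],[0.4,0.15,0,13.4,0,0,0],[1,0.15,0,13.4,0,0,0],[1,0.15,0,13.4,0,0,0],[1,0.15,0,13.4,0,0,0],[1,0.15,0,13.4,0,0,0],[1,0.15,0,13.4,0,0,0]])

```text
clock: 14.3
tool_pos: [502.0, 173.8, 126.6]
tcp_rot: [0.728, 0.686, 0.0, 0.0]
force: [-1.3, -1.8, 5.6]
opening: 25.2
```

```bash
python3 - <<'E'
from h import *
print(pose().round(3)[:3,3],robot.sense()['force'],robot.sense()['opening'])
snap('wrist','g_d')
E
```

```text
[502.022 173.85  126.579] [-1.30783821 -1.8194043   5.55344639] 25.18179482333661
```

View pics/g_d.png

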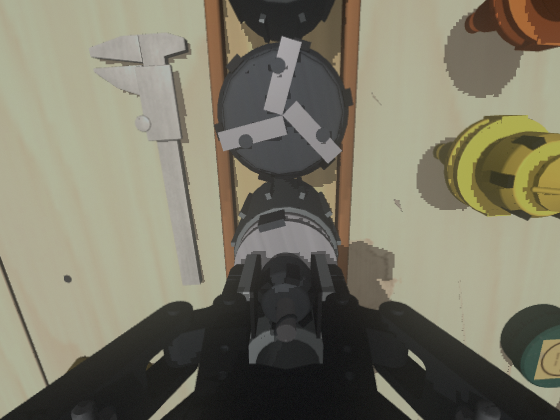

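step_arm(motion=[[1,0,0,-0.5,0,0,0],[1,0,0,-1.5,0,0,0],[1,0,0,-3,0,0,0],[1,0,0,-5.5,0,0,0],[1,0,0,-8.5,0,0,0],[1,-1,0,-10.5,0,0,0],[1,-4,0.3,-11,0,0,0.02],[1,-8,0.5,-11,0,0,0.03],[1,-12.5,0.7,-11,0,0,0.045],[1,-17,1,-11,0,0,0.06],[1,-21.5,1.2,-11,0,0,0.07],[1,-26,1.5,-11,0,0,0.085],[1,-30.5,1.8,-11,0,0,0.1],[1,-35,2.1,-11,0,0,0.115],[1,-39,2.3,-11,0,0,0.13],[1,-41.5,2.5,-11,0,0,0.141],[1,-42.6,2.5,-11,0,0,0.141],[1,-42.6,2.5,-11,0,0,0.141],[1,-42.6,2.5,-11,0,0,0.141],[1,-42.6,2.5,-11,0,0,0.141]])

```text
clock: 16.35
tool_pos: [501.5, -250.6, 236.4]
tcp_rot: [0.773, 0.634, 0.0, -0.0]
force: [-0.6, 0.7, -3.6]
opening: 25.6
```

step_arm(motion=[[1,0,0,0.5,0,0,0],[1,0,0,1.5,0,0,0],[1,0,0,1.5,0,0,0]])

```text
clock: 16.65
tool_pos: [500.1, -252.0, 219.3]
tcp_rot: [0.774, 0.633, -0.001, -0.002]
force: [-0.1, -0.0, -3.5]
opening: 25.5
```

```bash
python3 - <<'E'
from h import *
T=pose();s=robot.sense();print(T[:3,3],s['force'],s['opening'])
im=snap('wrist','p_d')
plan([501.6,-254,124],-.201)
# pocket 2 seen
g=im.max(2);m=(g>100).astype(np.uint8)
print(proj('wrist',[[517.3,-177,80]],T))
E
```

```text
[ 500.07638459 -252.01570608  219.29813481] [-1.26452814e-01 -8.31905564e-04 -3.48649687e+00] 25.451248588287477
shift cm [-0.15  0.17  9.6 ] rot [-0.0024 -0.0007  0.0006] rows>= 1.9
[[289.47070829 114.41881674]]
```

View pics/p_d.png

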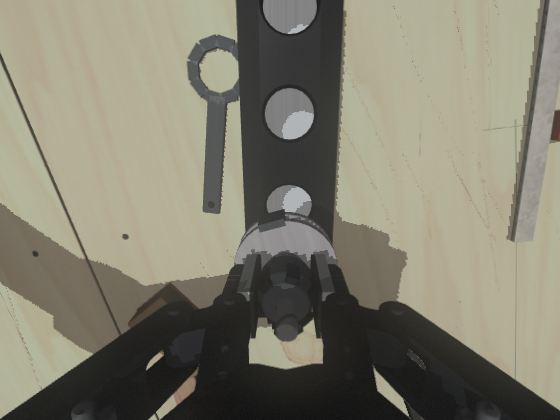

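step_arm(motion=[[1,-0.1,0.1,1,0,0,0],[1,-0.1,0.1,3,0,0,0],[1,-0.1,0.1,5,0,0,0],[1,-0.1,0.1,7,0,0,0],[1,-0.1,0.1,8.3,0,0,0],[1,-0.1,0.1,9,0,0,0],[1,-0.1,0.1,9.4,0,0,0],[1,-0.1,0.1,9.4,0,0,0],[1,-0.1,0.1,9.4,0,0,0]])

```text
clock: 17.6
tool_pos: [502.4, -254.3, 127.9]
tcp_rot: [0.775, 0.633, 0.0, 0.001]
force: [0.9, 0.4, -1.7]
opening: 24.7
```

step_arm(motion=[[1,0,-0.05,0.15,0,0,0],[1,0,-0.05,0.3,0,0,0],[1,0,-0.05,0.4,0,0,0],[1,0,-0.05,0.5,0,0,0],[1,0,-0.05,0.56,0,0,0],[1,0,-0.05,0.6,0,0,0],[1,0,-0.05,0.6,0,0,0],[1,0,-0.05,0.6,0,0,0]])

```text
clock: 18.4
tool_pos: [501.4, -254.0, 121.2]
tcp_rot: [0.774, 0.633, -0.0, 0.0]
force: [-1.0, 0.5, -3.2]
opening: 25.2
```

step_arm(motion=[[1,0,0,0.05,0,0,0],[1,0,0,0.1,0,0,0],[1,0,0,0.1,0,0,0],[1,0,0,0.1,0,0,0]])

```text
clock: 18.8
tool_pos: [501.5, -254.0, 120.6]
tcp_rot: [0.775, 0.633, -0.0, 0.0]
force: [-2.4, 1.7, 3.3]
opening: 25.5
```

Contact at the expected height. Release, staged.

step_arm(motion=[[0.35,0,0,0,0,0,0],[0.25,0,0,0,0,0,0],[0.1,0,0,0,0,0,0],[-0.3,0,0,0,0,0,0],[-0.6,0,0,0,0,0,0],[-1,0,0,0,0,0,0],[-1,0,0,0,0,0,0],[-1,0,0,0,0,0,0]])

```text
clock: 19.6
tool_pos: [501.4, -254.0, 120.2]
tcp_rot: [0.775, 0.633, -0.0, 0.0]
force: [-0.3, -0.0, 0.2]
opening: 85.2
```

```bash
python3 - <<'E'
from h import *
s=robot.sense();print(pose().round(3)[:3,3],s['force'],s['opening'])
snap('scene','r_ds');snap('wrist','r_d')
s=cv2.imread('pics/r_ds.png');w=cv2.imread('pics/r_d.png')
cv2.imwrite('pics/r_d2.png',np.hstack([cv2.resize(s[80:230,270:410],(400,430)),cv2.resize(w,(400,430))]))
plan([505.5,252,260],-.05)
E
```

```text
[ 501.405 -254.013  120.157] [-0.26592263 -0.0090925   0.20579057] 85.22646926258194
shift cm [ 49.66  -9.7  -13.98] rot [ 0.     0.    -0.151] rows>= 10.5
```

View pics/r_d2.png

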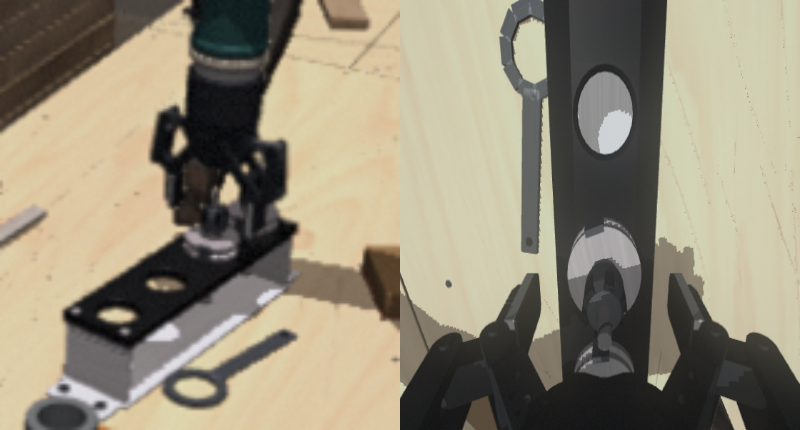

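step_arm(motion=[[-1,0,0,-3,0,0,0],[-1,0,0,-8,0,0,0],[-1,0,0,-13,0,0,0],[-1,2,-0.3,-14,0,0,-0.02],[-1,49.7,-9.7,-14,0,0,-0.151],[-1,49.7,-9.7,-14,0,0,-0.151],[-1,49.7,-9.7,-14,0,0,-0.151],[-1,49.7,-9.7,-14,0,0,-0.151],[-1,49.7,-9.7,-14,0,0,-0.151],[-1,49.7,-9.7,-14,0,0,-0.151],[-1,49.7,-9.7,-14,0,0,-0.151],[-1,49.7,-9.7,-14,0,0,-0.151],[-1,49.7,-9.7,-14,0,0,-0.151],[-1,49.7,-9.7,-14,0,0,-0.151],[-1,49.7,-9.7,-14,0,0,-0.151],[-1,49.7,-9.7,-14,0,0,-0.151],[-1,49.7,-9.7,-14,0,0,-0.151],[-1,49.7,-9.7,-14,0,0,-0.151],[-1,49.7,-9.7,-14,0,0,-0.151]])

```text
clock: 21.6
tool_pos: [506.0, 251.0, 260.2]
tcp_rot: [0.725, 0.688, -0.0, 0.0]
force: [0.3, -0.3, 0.7]
opening: 85.6
```

```bash
python3 - <<'E'
from h import *
T=pose();np.save('Ts.npy',T);s=robot.sense();print(T.round(3)[:3,3],s['force'],s['opening'])
im=snap('wrist','w_s')[:,:,::-1]
cv2.imwrite('pics/w_s2.png',cv2.resize(im[0:300,200:380],None,fx=2,fy=2,interpolation=2))
print((2*(proj('wrist',[[505.5,252,z] for z in(151,102)]+[[509.3,332,155],[509.3,332,102]],T)-[200,0])).round())
plan([505.5,252,124],-.05)
E
```

```text
[506.011 250.953 260.163] [ 0.30110098 -0.26740516  0.7423259 ] 85.60485061220815
[[171. 429.]
 [171. 396.]
 [170. 217.]
 [170. 218.]]
shift cm [ 0.09 -0.06 13.62] rot [ 0.0003  0.0005 -0.002 ] rows>= 2.7
```

View pics/w_s2.png

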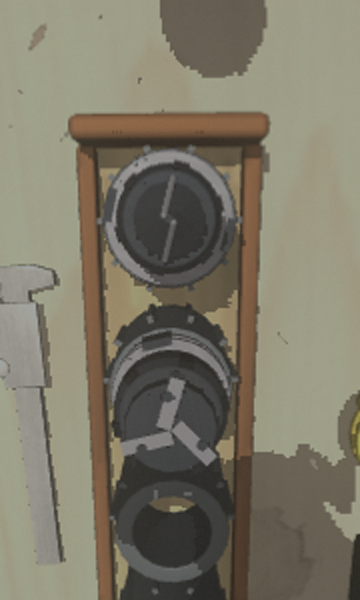

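step_arm(motion=[[-1,0.1,-0.05,3,0,0,0],[-1,0.1,-0.05,7,0,0,0],[-1,0.1,-0.05,10,0,0,0],[-1,0.1,-0.05,12,0,0,0],[-1,0.1,-0.05,13.2,0,0,0],[-1,0.1,-0.05,13.8,0,0,0],[-1,0.1,-0.05,13.8,0,0,0],[-1,0.1,-0.05,13.8,0,0,0],[-0.4,0.1,-0.05,13.8,0,0,0],[-0.2,0.1,-0.05,13.8,0,0,0],[0,0.1,-0.05,13.8,0,0,0],[1,0.1,-0.05,13.8,0,0,0],[1,0.1,-0.05,13.8,0,0,0],[1,0.1,-0.05,13.8,0,0,0],[1,0.1,-0.05,13.8,0,0,0]])

```text
clock: 23.15
tool_pos: [505.8, 253.6, 123.2]
tcp_rot: [0.725, 0.689, 0.001, 0.0]
force: [-0.7, -1.3, 5.1]
opening: 48.4
```

```bash
python3 - <<'E'
from h import *
print(pose().round(3)[:3,3],robot.sense()['force'],robot.sense()['opening'])
snap('wrist','g_s')
plan([516.9,-176.2,233],-.201)
E
```

```text
[505.776 253.573 123.158] [-0.74945004 -1.27794563  5.09709011] 48.368592769828936
shift cm [-42.87   3.28 -10.99] rot [ 0.0016 -0.0004  0.1508] rows>= 8.9
```

View pics/g_s.png

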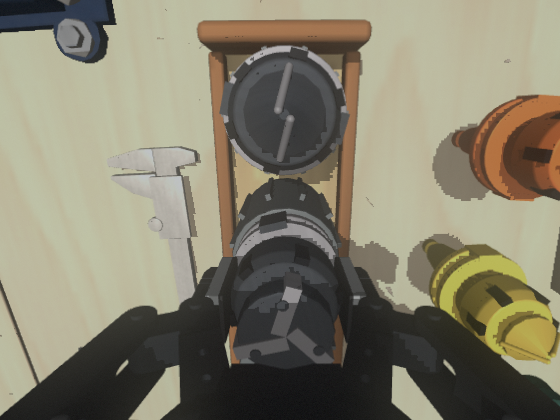

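step_arm(motion=[[1,0,0,-0.5,0,0,0],[1,0,0,-1.5,0,0,0],[1,0,0,-3,0,0,0],[1,0,0,-5.5,0,0,0],[1,0,0,-8.5,0,0,0],[1,-1,0,-10.5,0,0,0],[1,-4,0.3,-11,0,0,0.02],[1,-8,0.6,-11,0,0,0.03],[1,-12.5,1,-11,0,0,0.045],[1,-17,1.3,-11,0,0,0.06],[1,-21.5,1.7,-11,0,0,0.07],[1,-26,2,-11,0,0,0.085],[1,-30.5,2.3,-11,0,0,0.1],[1,-35,2.7,-11,0,0,0.115],[1,-39,3,-11,0,0,0.13],[1,-41.5,3.2,-11,0,0,0.145],[1,-42.7,3.3,-11,0,0,0.151],[1,-42.7,3.3,-11,0,0,0.151],[1,-42.7,3.3,-11,0,0,0.151],[1,-42.7,3.3,-11,0,0,0.151]])

```text
clock: 25.2
tool_pos: [517.0, -172.3, 232.4]
tcp_rot: [0.773, 0.634, 0.0, -0.0]
force: [0.2, 0.5, -4.8]
opening: 48.3
```

step_arm(motion=[[1,0,0,0.5,0,0,0],[1,0,0,1.5,0,0,0],[1,0,0,1.5,0,0,0],[1,0,0,1.5,0,0,0],[1,0,0,1.5,0,0,0]])

```text
clock: 25.7
tool_pos: [516.9, -174.6, 217.1]
tcp_rot: [0.774, 0.633, 0.0, -0.0]
force: [1.2, -0.3, -5.7]
opening: 47.9
```

```bash
python3 - <<'E'
from h import *
T=pose();s=robot.sense();print(T[:3,3],s['force'],s['opening'])
im=snap('wrist','p_s')
plan([517.3,-175.5,121],-.201)
print(proj('wrist',[[533.2,-98.5,80]],T))
E
```

```text
[ 516.87085368 -174.60785917  217.1385139 ] [ 1.15220795 -0.2521092  -5.7240381 ] 47.944428161506764
shift cm [-0.07  0.05  9.63] rot [ 0.0003  0.     -0.    ] rows>= 1.9
[[287.51022034 113.14053547]]
```

View pics/p_s.png

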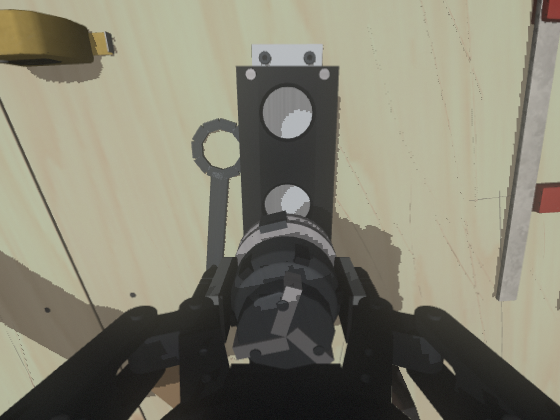

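step_arm(motion=[[1,-0.05,0.05,1,0,0,0],[1,-0.05,0.05,3,0,0,0],[1,-0.05,0.05,5,0,0,0],[1,-0.05,0.05,7,0,0,0],[1,-0.05,0.05,8.3,0,0,0],[1,-0.05,0.05,9,0,0,0],[1,-0.05,0.05,9.4,0,0,0],[1,-0.05,0.05,9.4,0,0,0],[1,-0.05,0.05,9.4,0,0,0],[1,-0.05,0.05,9.4,0,0,0]])

```text
clock: 26.75
tool_pos: [517.7, -175.5, 124.0]
tcp_rot: [0.775, 0.633, 0.0, 0.001]
force: [0.1, -0.1, -5.4]
opening: 48.7
```

step_arm(motion=[[1,0,-0.03,0.15,0,0,0],[1,0,-0.03,0.3,0,0,0],[1,0,-0.03,0.42,0,0,0],[1,0,-0.03,0.5,0,0,0],[1,0,-0.03,0.58,0,0,0],[1,0,-0.03,0.65,0,0,0],[1,0,-0.03,0.65,0,0,0],[1,0,-0.03,0.65,0,0,0]])

```text
clock: 27.55
tool_pos: [516.8, -175.3, 117.2]
tcp_rot: [0.775, 0.633, -0.0, 0.0]
force: [-2.6, 0.8, 4.0]
opening: 48.7
```

step_arm(motion=[[-0.1,0,0,0,0,0,0],[-0.2,0,0,0,0,0,0],[-0.3,0,0,0,0,0,0],[-0.5,0,0,0,0,0,0],[-0.8,0,0,0,0,0,0],[-1,0,0,0,0,0,0],[-1,0,0,0,0,0,0],[-1,0,0,0,0,0,0]])

```text
clock: 28.35
tool_pos: [516.9, -175.2, 116.6]
tcp_rot: [0.774, 0.633, 0.0, 0.0]
force: [-0.3, 0.2, 0.2]
opening: 85.4
```

```bash
python3 - <<'E'
from h import *
s=robot.sense();print(pose().round(3)[:3,3],s['force'],s['opening'])
snap('scene','r_ss');snap('wrist','r_s')
s=cv2.imread('pics/r_ss.png');w=cv2.imread('pics/r_s.png')
cv2.imwrite('pics/r_s2.png',np.hstack([cv2.resize(s[80:230,270:410],(400,430)),cv2.resize(w,(400,430))]))
plan([509.1,332,260],-.05)
E
```

```text
[ 516.877 -175.226  116.647] [-0.30483871  0.24626851  0.24770846] 85.41611036215934
shift cm [ 49.55 -10.89 -14.33] rot [ 0.     0.    -0.151] rows>= 10.5
```

View pics/r_s2.png

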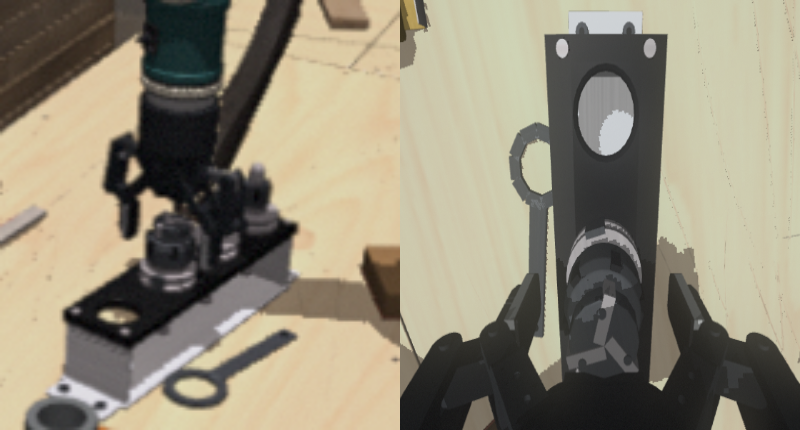

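step_arm(motion=[[-1,0,0,-3,0,0,0],[-1,0,0,-8,0,0,0],[-1,0,0,-13,0,0,0],[-1,2,-0.3,-14.3,0,0,-0.02],[-1,49.5,-10.9,-14.3,0,0,-0.151],[-1,49.5,-10.9,-14.3,0,0,-0.151],[-1,49.5,-10.9,-14.3,0,0,-0.151],[-1,49.5,-10.9,-14.3,0,0,-0.151],[-1,49.5,-10.9,-14.3,0,0,-0.151],[-1,49.5,-10.9,-14.3,0,0,-0.151],[-1,49.5,-10.9,-14.3,0,0,-0.151],[-1,49.5,-10.9,-14.3,0,0,-0.151],[-1,49.5,-10.9,-14.3,0,0,-0.151],[-1,49.5,-10.9,-14.3,0,0,-0.151],[-1,49.5,-10.9,-14.3,0,0,-0.151],[-1,49.5,-10.9,-14.3,0,0,-0.151],[-1,49.5,-10.9,-14.3,0,0,-0.151],[-1,49.5,-10.9,-14.3,0,0,-0.151],[-1,49.5,-10.9,-14.3,0,0,-0.151]])

```text
clock: 30.35
tool_pos: [509.5, 330.1, 259.7]
tcp_rot: [0.725, 0.688, -0.0, 0.0]
force: [-1.2, -0.5, -0.2]
opening: 85.5
```

```bash
python3 - <<'E'
from h import *
T=pose();s=robot.sense();print(T.round(3)[:3,3],s['force'],s['opening'])
im=snap('wrist','w_v')[:,:,::-1]
cv2.imwrite('pics/w_v2.png',cv2.resize(im[0:300,200:380],None,fx=2,fy=2,interpolation=2))
print((2*(proj('wrist',[[509.1,332,z] for z in(155,102)],T)-[200,0])).round())
plan([509.1,332,123],-.05)
E
```

```text
[509.483 330.095 259.692] [-1.20327937 -0.45080074 -0.19988912] 85.45936879692577
[[171. 431.]
 [171. 395.]]
shift cm [ 0.17 -0.05 13.68] rot [ 0.0004  0.0004 -0.002 ] rows>= 2.7
```

View pics/w_v2.png

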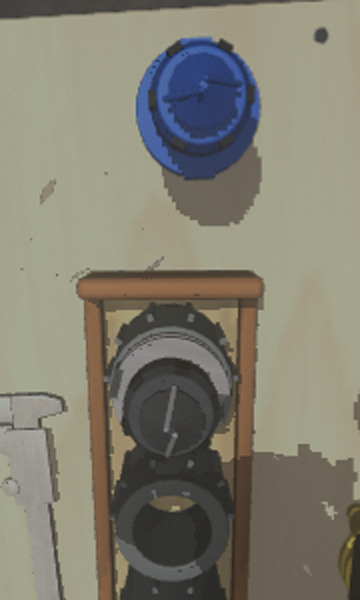

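step_arm(motion=[[-1,0.1,-0.05,3,0,0,0],[-1,0.1,-0.05,7,0,0,0],[-1,0.1,-0.05,10,0,0,0],[-1,0.1,-0.05,12,0,0,0],[-1,0.1,-0.05,13.2,0,0,0],[-1,0.1,-0.05,13.6,0,0,0],[-1,0.1,-0.05,13.6,0,0,0],[-1,0.1,-0.05,13.6,0,0,0],[-0.3,0.1,-0.05,13.6,0,0,0],[-0.1,0.1,-0.05,13.6,0,0,0],[0.1,0.1,-0.05,13.6,0,0,0],[1,0.1,-0.05,13.6,0,0,0],[1,0.1,-0.05,13.6,0,0,0],[1,0.1,-0.05,13.6,0,0,0],[1,0.1,-0.05,13.6,0,0,0]])

```text
clock: 31.9
tool_pos: [508.9, 332.7, 124.5]
tcp_rot: [0.725, 0.689, 0.001, 0.0]
force: [-1.0, -0.9, 6.3]
opening: 40.8
```

```bash
python3 - <<'E'
from h import *
print(pose().round(3)[:3,3],robot.sense()['force'],robot.sense()['opening'])
snap('wrist','g_v')
plan([533.2,-97.3,233],-.201)
E
```

```text
[508.878 332.746 124.491] [-1.01866477 -0.89002367  6.25772618] 40.81047895814954
shift cm [-42.83   4.59 -10.86] rot [ 0.0012 -0.0004  0.1509] rows>= 8.9
```

View pics/g_v.png

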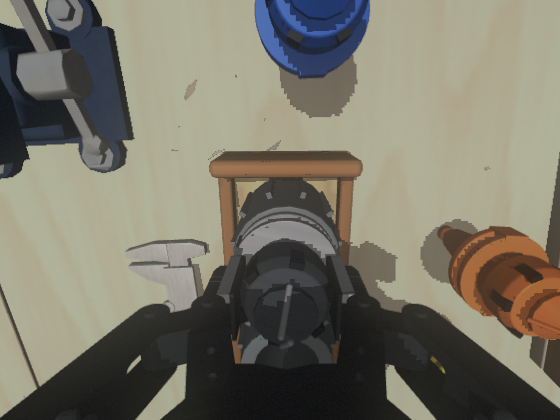

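step_arm(motion=[[1,0,0,-0.5,0,0,0],[1,0,0,-1.5,0,0,0],[1,0,0,-3,0,0,0],[1,0,0,-5.5,0,0,0],[1,0,0,-8.5,0,0,0],[1,-1,0,-10.5,0,0,0],[1,-4,0.4,-11,0,0,0.02],[1,-8,0.8,-11,0,0,0.03],[1,-12.5,1.3,-11,0,0,0.045],[1,-17,1.8,-11,0,0,0.06],[1,-21.5,2.3,-11,0,0,0.07],[1,-26,2.8,-11,0,0,0.085],[1,-30.5,3.3,-11,0,0,0.1],[1,-35,3.8,-11,0,0,0.115],[1,-39,4.2,-11,0,0,0.13],[1,-41.5,4.5,-11,0,0,0.145],[1,-42.7,4.6,-11,0,0,0.151],[1,-42.7,4.6,-11,0,0,0.151],[1,-42.7,4.6,-11,0,0,0.151],[1,-42.7,4.6,-11,0,0,0.151]])

```text
clock: 33.95
tool_pos: [533.1, -93.7, 233.9]
tcp_rot: [0.773, 0.634, 0.0, -0.0]
force: [-0.2, 0.2, -4.3]
opening: 40.2
```

step_arm(motion=[[1,0,0,0.5,0,0,0],[1,0,0,1.5,0,0,0],[1,0,0,1.5,0,0,0],[1,0,0,1.5,0,0,0],[1,0,0,1.5,0,0,0]])

```text
clock: 34.45
tool_pos: [533.1, -96.1, 218.6]
tcp_rot: [0.774, 0.633, 0.0, -0.0]
force: [-0.5, 0.5, -3.2]
opening: 40.4
```

```bash
python3 - <<'E'
from h import *
T=pose();s=robot.sense();print(T[:3,3],s['force'],s['opening'])
im=snap('wrist','p_v')
plan([533.2,-97.5,122.5],-.201)
E
```

```text
[533.10761505 -96.05093925 218.62600762] [-0.51660122  0.45105061 -3.2259582 ] 40.41188486809751
shift cm [-0.13  0.03  9.63] rot [ 0.0002 -0.     -0.    ] rows>= 1.9
```

View pics/p_v.png

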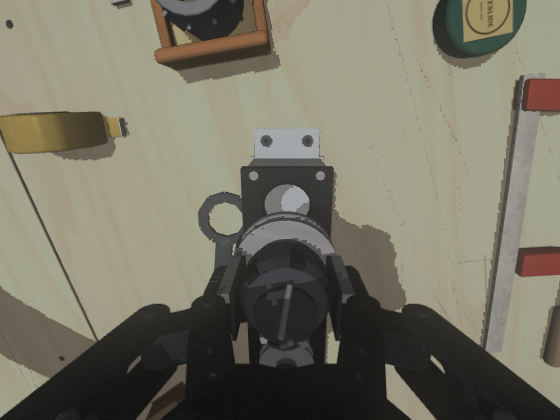

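step_arm(motion=[[1,-0.08,0.02,1,0,0,0],[1,-0.08,0.02,3,0,0,0],[1,-0.08,0.02,5,0,0,0],[1,-0.08,0.02,7,0,0,0],[1,-0.08,0.02,8.3,0,0,0],[1,-0.08,0.02,9,0,0,0],[1,-0.08,0.02,9.4,0,0,0],[1,-0.08,0.02,9.4,0,0,0],[1,-0.08,0.02,9.4,0,0,0],[1,-0.08,0.02,9.4,0,0,0]])

```text
clock: 35.5
tool_pos: [533.6, -97.1, 125.4]
tcp_rot: [0.775, 0.633, 0.0, 0.001]
force: [0.1, -0.1, -4.8]
opening: 40.4
```

Contact is expected at 118.5.

step_arm(motion=[[1,0,-0.03,0.15,0,0,0],[1,0,-0.03,0.3,0,0,0],[1,0,-0.03,0.42,0,0,0],[1,0,-0.03,0.5,0,0,0],[1,0,-0.03,0.58,0,0,0],[1,0,-0.03,0.65,0,0,0],[1,0,-0.03,0.65,0,0,0],[1,0,-0.03,0.65,0,0,0]])

```text
clock: 36.3
tool_pos: [532.7, -97.0, 118.5]
tcp_rot: [0.774, 0.633, -0.0, 0.0]
force: [-2.6, -0.2, 3.4]
opening: 40.6
```

step_arm(motion=[[0.1,0,0,0,0,0,0],[0,0,0,0,0,0,0],[-0.1,0,0,0,0,0,0],[-0.3,0,0,0,0,0,0],[-0.6,0,0,0,0,0,0],[-1,0,0,0,0,0,0],[-1,0,0,0,0,0,0],[-1,0,0,0,0,0,0],[-1,0,0,-2,0,0,0],[-1,0,0,-6,0,0,0],[-1,0,0,-11,0,0,0],[-1,0,0,-16,0,0,0],[-1,5,0,-18,0,0,0],[-1,9,0,-18,0,0,0],[-1,9,0,-18,0,0,0],[-1,9,0,-18,0,0,0],[-1,9,0,-18,0,0,0]])

```text
clock: 38.0
tool_pos: [550.4, -10.0, 297.6]
tcp_rot: [0.775, 0.632, -0.001, -0.0]
force: [-0.1, -1.5, -0.0]
opening: 85.4
```

```bash
python3 - <<'E'
from h import *
s=robot.sense();print(pose().round(3)[:3,3],s['force'],s['opening'])
snap('scene','f_s');snap('wrist','f_w');snap('top','f_t')
s=cv2.imread('pics/f_s.png');w=cv2.imread('pics/f_w.png')
cv2.imwrite('pics/f1.png',np.hstack([cv2.resize(s[110:240,280:400],(400,430)),cv2.resize(w,(400,430))]))
t=cv2.imread('pics/f_t.png');cv2.imwrite('pics/f2.png',cv2.resize(t[180:300,140:440],None,fx=2.6,fy=2.6,interpolation=2))
E
```

```text
[550.416  -9.984 297.604] [-0.14474184 -1.53942017 -0.01622064] 85.39040821331243
```

View pics/f1.png

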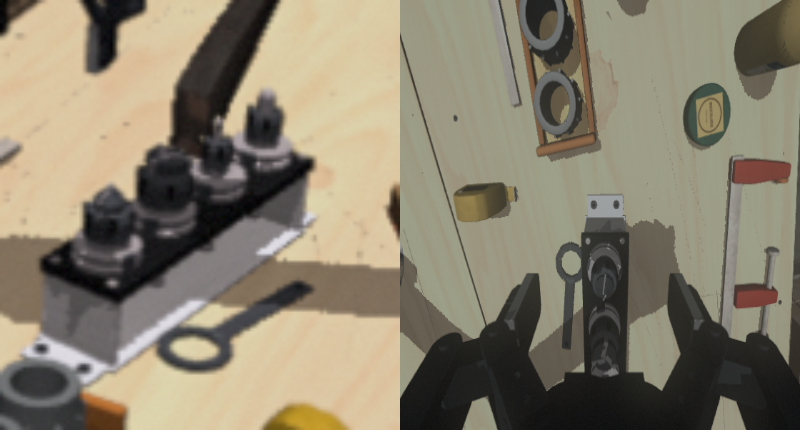

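View pics/f2.png

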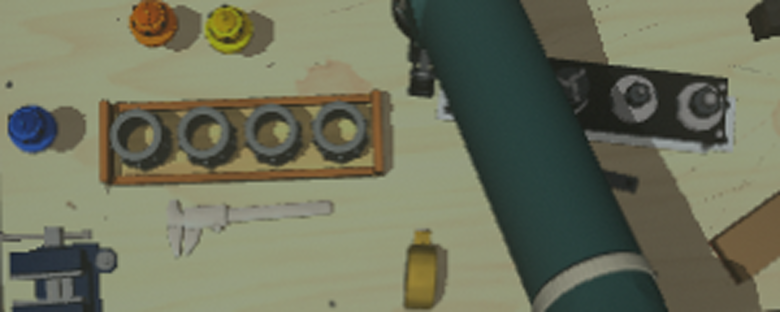

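```bash
python3 -c "
from plant import robot
print(robot.job_done())"
```

```text
the job is handed in; nothing more can be done
None
```

All four tools are in the magazine in the rack's order, left to right: vgroove, surfacing, drill, ballnose. The job was handed in at about 38 s of the 106 s allowed. I worked from the right end, gripped each tool by its nut, and lowered it with the jaws shut until the flange touched the plate. Only then did I open the jaws, in stages.

**Seating:** each tool touched down within about 0.1 mm of the height expected from its grasp. The wrist force on each tool went from about −3 to −5 N hanging to about +3 to +4 N at contact.

**Final pictures:** the scene view shows all four upright, cutter up, with flanges flat on the plate. The top view shows the sockets empty and the blue, orange and yellow look-alikes still in place. The arm hid the two left pockets from the top camera, but the scene and wrist views show them. At hand-in the gripper was open and well clear.

**Disagreements:** the top and wrist cameras differed by 2–3 mm on the pocket positions. While lowering the ballnose tool I found it about 2.5 mm off along the row, inside the 5 mm clearance, and corrected it before it was seated. No check failed.

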